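Unlock the work light from its charger, click it on and hang it in the fork

ROBOT

A 6-joint arm with a two-finger parallel gripper is mounted at the origin on the work surface. World frame = base frame: x ahead of the robot, y to its left, z up, the work surface at z = 0. Lengths are in mm, angles in rad, forces in N, time in s.
With the tool pointing down it reaches from about 375 to 925 mm from the base axis. Payload 5.7 kg.
Tool frame: the origin (TCP) lies on the front face of the gripper's body, between the roots of the fingers; the fingertips stand 73 mm ahead of it and the grasp point (between the pads) lies 54 mm ahead of it (env.finger_overhang is the z of the fingertips in the tool frame, in mm); z points along the fingers, y is the line along which they close (so a half turn about z gives the same grasp; the last joint's range is limited). The gripper opens to 85 mm and grips with 20 to 120 N. Pads are 22 mm wide; open, the fingers measure 114 mm over their backs; the gripper's body (76 mm by 85 mm) begins 54 mm behind the grasp point. The pads swing forward as they close: fully open they stand 13 mm farther back than shut.
Start: joints at [1.044, 0.359, 1.51, -0, 1.272, -0.115], TCP at [240.149, 549.819, 303.867] pointing down, gripper open.
Joint ranges: [-2.97, 2.97], [-1.01, 2.36], [0.21, 2.38], [-0.96, 4.11], [0.2, 2.71], [-2.98, 2.98]. Speed limits (rad/s): [2.39, 2.39, 3.14, 3.14, 3.14, 3.14].

INTERFACE

Orientations are given as a 3x3 rotation matrix whose columns are the frame's x, y, z axes.
In Python, from plant import env gives the robot as it stands.
- The arm moves only by the tool jog_arm, called after "Emit:" as a command line: name --argument value ..., lists and objects as JSON in quotes. Schema: {"type":"object","properties":{"steps":{"type":"array","items":{"type":"array","prefixItems":[{"type":"number"},{"type":"array","items":{"type":"number"},"minItems":3,"maxItems":3},{"type":"array","items":{"type":"number"},"minItems":3,"maxItems":3}],"minItems":3,"maxItems":3},"minItems":1,"maxItems":5},"grip_force":{"type":"number"},"only":{"type":"string"},"quiet":{"type":"boolean"},"lines":{"type":"string"}},"required":["steps"],"additionalProperties":false}. steps is a list of rows, 1 to 5 of them, each written [opening, [dx, dy, dz], [rx, ry, rz]]: the opening from 0.0 (shut) to 1.0 (fully open), then dx, dy, dz in units of 50 mm, then a rotation vector rx, ry, rz in units of 0.1 rad; each row is the pose to reach, as a shift and turn from the pose commanded when the call began, along the tool's axes at that moment; what a row does not reach only later rows make up. A row lasts 1/8 s, in which the tool goes at most 62.5 mm and 0.188 rad, less where a joint would pass 70% of its speed; a pose out of reach is approached as far as the arm can. The fingers move at their own pace and stop on an object; grip_force is the grip in N (left out, the last holds). Time passes only in rows, so rows that do not move let the fingers close. The tool returns the time, the measured TCP pose, the force, the opening and the grip force at its end. only (a regular expression) keeps the lines of the reply that match it, lines (a string "A,B") keeps lines A to B, and quiet returns only ok. Input that does not fit is refused with a message, and nothing moves.
- env.get_obs(): the state, without advancing time (a new reading comes with each control period).
- env.grab_frame(name): name is "scene" or "top"; returns a dict with "color" (400x640x3 uint8, red, green, blue), "K" (3x3 intrinsics, pixels), "world_from_camera" (4x4, takes a point from camera to world coordinates). Camera axes: x right, y up, looking along -z (the intrinsics and any distortion apply to the point x, -y, -z); pixel columns grow to the right and rows downward; lengths in mm; the calibration is good to about 2 mm. A picture is of the moment at which its call begins. There is no depth.
- env.sign_off(): hands the job in; it is judged then, once.
The state is a dict: "t": time; "qpos": joint angles; "dq": joint speeds; "effort": joint torques, N m; "position": TCP position; "tcp_rot": TCP orientation; "wrist_force": force on the tool from outside, world axes, zero at the start; "ft_torque": the same for the moment, N m; "finger_gap": opening from 0.0 (shut) to 1.0 (fully open); "grasp_force": force on a finger pad.
Only numpy, scipy, OpenCV 4.12 (cv2) and the standard library are available. Lean on these libraries where they do the work, as an engineer would, in place of code of your own. Each camera call takes 0.05 s, during which the arm holds its last target. There are 200 camera calls.

TASK

Take the cordless work light out of its charging dock: pull its sprung steel collar back towards the white dome to unlock it and draw the light straight up and out. Click it on by pushing its tail button fully down against the rubber pad, then slide it upright into the fork stand from the open end of the slot so that its flange rests flat on both tines, well inside the slot, and let go; leave everything else on the bench where it is.

Things in the scene. Friction and masses are not known exactly. Their poses are not given: they have to be found in the camera images.
- lamp: cordless work light, 181 mm long, 0.26 kg, standing locked tail-down in the dock. Round about its z axis, which points up to its white dome. Origin on the axis at the underside of its black flange. In mm along z: flange 0 to 8, diameter 54; steel ribbed collar 12 to 52, diameter 40; black barrel, diameter 28; white dome 64 to 88, diameter 34; below the flange a bare shank to -85, diameter 24
- collar_grip (a point): on the lamp's axis inside the sliding collar, 40 mm above the lamp's origin while the collar is home; a good height to grip. Grip the collar and pull straight up: it slides first, then at about 6 mm the latches let go and the lamp follows the hand, the collar springing home on it as it leaves the dock. Pulling on dome, barrel or flange leaves it locked
- lamp_latches (a point): on the lamp's axis, 48 mm below its origin: top edge of two small spring latches (10 mm tall), one on either side of the shank along the lamp's x axis. They stand out to 16.5 mm from the axis, hook inside the dock, and draw in level with the shank only while the collar is pulled back
- lamp_tail (a point): on the lamp's axis, 93 mm below its origin: end of the black round tail button (diameter 16 mm, stands 8 mm out of the shank) when it is not pressed
- lamp_collar (a joint): slide of the collar on the lamp, m: 0 home (a spring holds it there with 5 N), 0.010 fully pulled back towards the dome (10 N). The latches let go at about 0.006. At home the collar stands against a solid stop, so pushing down on it pushes the lamp down
- lamp_button (a joint): travel of the tail button into the lamp, m: 0 out, 0.006 fully in; 4.5 N starts it, 7.5 N pushes it fully in; it clicks at 0.0045 and springs back. The lamp's own weight does not press it
- dock: grey charging dock fixed to the bench, 90 x 90 x 105 mm high, with one upright bore of diameter 27 in the middle of its top. Origin at the centre of its underside. The lamp's flange rests on its top and shank and button hang 93 mm deep in the bore, so the lamp must rise at least 95 mm to be clear
- pad: black rubber pad, 120 x 120 x 4 mm, fixed flat on the bench. Origin at the centre of its underside; top at 4 mm
- stand: fork stand fixed to the bench: grey base plate 130 x 90 x 10 mm and a steel post carrying a flat level steel fork. Origin on the bench under the resting place in the slot. The slot opens along the stand's own -x axis. Nothing rises above the fork's top
- fork_seat (a point): the lamp's resting place: slot centre line, top face of the tines, 135 mm above the bench; axes as the stand's. Tines 8 mm thick, 18 wide, 34 apart; they reach 55 mm from here along -x; the slot ends 12.5 mm past here (+x). Slide the shank in level from the open end, flange just above the tines, latches below them, then lower the flange on to them
- mouse: bystander, loose: black computer mouse, about 75 x 60 x 34 mm
- screwdriver: bystander, loose: screwdriver, 180 mm long, lying on the bench
- brush: bystander, loose: small hand brush, 170 mm long, lying on the bench
- multimeter: bystander, loose: grey hand multimeter, 160 x 80 x 34 mm, lying flat
- parts_tray: bystander, loose: grey open parts tray, 110 x 150 x 30 mm
- mug: bystander, loose: white mug, 80 mm across, 90 mm high
- bottle: bystander, loose: clear water bottle, 66 mm across, 200 mm high

How it is judged (in metres and radians):
On the way, in this order (a step that is already met when the one before it is completed fails the run):
1. the collar is pulled back at least 5 mm on the lamp while the lamp is still in the dock (value of joint lamp_collar above 0.005 m and z of lamp in the frame of dock below 0.125 m and horizontal distance between lamp and dock below 0.01 m).
2. the lamp is drawn right out of the dock (its tail above the dock's top) (z of lamp in the frame of dock above 0.195 m).
3. the tail button is pushed in at least 4.5 mm against the rubber pad, lamp within 20 degrees of upright (value of joint lamp_button above 0.0045 m and contact force between lamp and pad above 1 N and angle between lamp's own z axis and vertical below 0.35 rad), for 0.1 s.
At the end, for the whole second after the job is handed in: the lamp hangs in the fork, released and at rest: its flange flat on the tines (within 4 mm in height and 0.08 rad of upright), its axis within 8 mm of the slot's centre line and between 32 mm short of and 7 mm past the resting place, collar and button sprung home (within 2 mm) (x of lamp in the frame of fork_seat between -0.032 and 0.007 m and y of lamp in the frame of fork_seat between -0.008 and 0.008 m and z of lamp in the frame of fork_seat between -0.004 and 0.004 m and angle between lamp's own z axis and vertical below 0.08 rad and linear speed of lamp below 0.02 m/s and value of joint each of lamp_collar, lamp_button below 0.002 m); the robot touches nothing.
It fails at once if the lamp is dropped or laid over (tilted more than 0.8 rad) (angle between lamp's own z axis and vertical above 0.8 rad).
It fails at once if a bystander is moved more than 40 mm (distance of any of mouse, screwdriver, brush, multimeter, parts_tray, mug, bottle from where it was at the start of the episode above 0.04 m).
It also fails if it takes over 64 s, if anything falls off the work surface, if the arm or the gripper's body presses on something with over 40 N, if the wrist force passes 120 N, or if a joint passes its speed limit or range.

## Working session

There is one attempt and no reset: what is moved stays moved. The work goes in short steps, Python scripts to look and compute and a tool call to move; the robot and the scene stay as the last step left them, time stands still between calls to the robot, and variables do not carry over. Pictures are saved under pics/ and viewed, at most 10 in all, crops included, and the job is handed in when it is done.

```bash
ls; mkdir -p pics; python3 - <<'E'
from plant import env
import cv2,numpy as np
np.set_printoptions(suppress=True,precision=4)
for n in("scene","top"):
    f=env.grab_frame(n); cv2.imwrite(f"pics/{n}0.png",f["color"][...,::-1]); print(n,f["K"],f["world_from_camera"],[k for k in f])
o=env.get_obs(); print(o["position"],o["tcp_rot"],o["t"])
E
```

```text
pics
plant.py
scene [[429.5305   0.     317.129 ]
 [  0.     429.5305 201.4945]
 [  0.       0.       1.    ]] [[   0.1563   -0.6737    0.7223 1415.4052]
 [   0.9877    0.109    -0.112  -142.6542]
 [  -0.0033    0.7309    0.6825  923.9588]
 [   0.        0.        0.        1.    ]] ['color', 'K', 'world_from_camera']
top [[479.2588   0.     319.4179]
 [  0.     479.2588 201.9944]
 [  0.       0.       1.    ]] [[   0.1175    0.9727   -0.2002  271.2462]
 [  -0.9931    0.116    -0.019    -8.5206]
 [   0.0047    0.201     0.9796 1536.5887]
 [   0.        0.        0.        1.    ]] ['color', 'K', 'world_from_camera']
[239.9233 549.4109 303.1294] [[-0.9164  0.4003 -0.0008]
 [ 0.4003  0.9164 -0.0015]
 [ 0.0002 -0.0017 -1.    ]] 0.1
```

View pics/scene0.png

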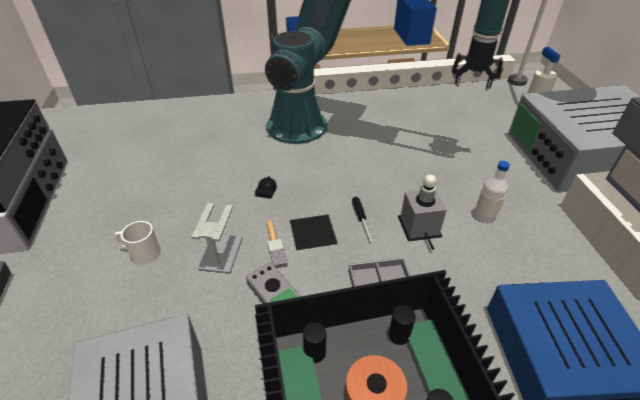

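View pics/top0.png

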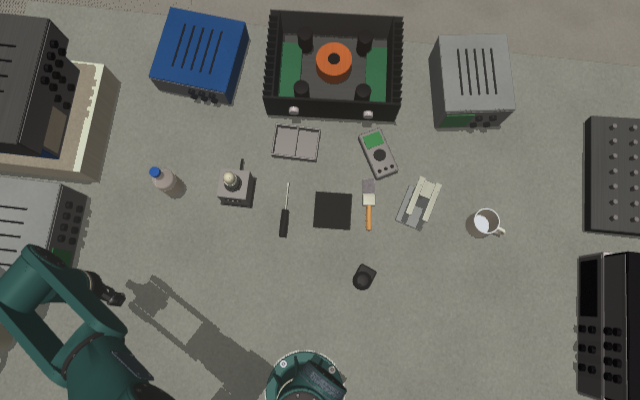

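The dock and lamp are at about (236,188) in top and (424,210) in scene. The pad is at (333,210) top, and the fork at (420,200) top and (213,220) scene. I'll enlarge these next.

```bash
python3 - <<'E'
import cv2,numpy as np
s=cv2.imread("pics/scene0.png");t=cv2.imread("pics/top0.png")
R=lambda im,x,y:cv2.resize(im[y:y+75,x:x+100],(400,300),interpolation=cv2.INTER_CUBIC)
cv2.imwrite("pics/c1.png",np.vstack([np.hstack([R(t,190,150),R(t,375,160)]),np.hstack([R(s,375,168),R(s,165,200)])]))
E
```

```text
(no output)
```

View pics/c1.png

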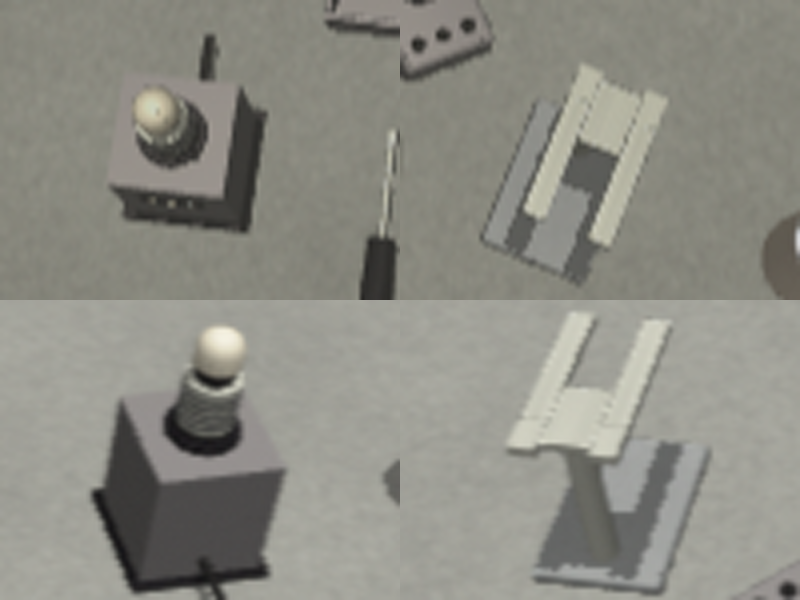

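```bash
cat >h.py <<'E'
import numpy as np
from plant import env
from scipy.optimize import least_squares
np.set_printoptions(suppress=True,precision=2)
C={'scene':(429.5305,317.129,201.4945),'top':(479.2588,319.4179,201.9944)}
W={'scene':np.array([[.1563,-.6737,.7223,1415.4052],[.9877,.109,-.112,-142.6542],[-.0033,.7309,.6825,923.9588]]),
'top':np.array([[.1175,.9727,-.2002,271.2462],[-.9931,.116,-.019,-8.5206],[.0047,.201,.9796,1536.5887]])}
def proj(n,P):
    f,cx,cy=C[n];w=W[n];p=w[:,:3].T@(np.asarray(P)-w[:,3]);return np.array([cx+f*p[0]/-p[2],cy+f*p[1]/p[2]])
def tri(a,b):
    s=least_squares(lambda P:np.r_[proj('top',P)-a,proj('scene',P)-b],[600,0,100]);return s.x,np.abs(s.fun).max()
def onz(n,a,z):
    return least_squares(lambda q:proj(n,[q[0],q[1],z])-a,[600,0]).x
q=lambda x0,y0,c,r:((c+.5)/4-.5+x0,(r+.5)/4-.5+y0)
E
python3 - <<'E'
from h import *
T=lambda c,r:q(190,150,c,r);T2=lambda c,r:q(375,160,c,r);S=lambda c,r:q(375,168,c,r);S2=lambda c,r:q(165,200,c,r)
for n,a,b in [("flange",T(170,130),S(204,122)),("dome",T(159,113),S(219,51)),
 ("tipL",T2(137,217),S2(258,21)),("tipR",T2(200,243),S2(182,13)),("backL",T2(190,68),S2(205,152)),("backR",T2(255,96),S2(122,146)),("pad",(333,210.5),(313.5,232))]:
    print(n,*tri(np.array(a),np.array(b)))
print("flange z113",onz('top',T(170,130),113),onz('scene',S(204,122),113))
print("dome z181",onz('top',T(159,113),181),onz('scene',S(219,51),181))
for n,a in [("tipL",T2(137,217)),("tipR",T2(200,243)),("backL",T2(190,68)),("backR",T2(255,96))]: print(n,onz('top',a,135))
for n,a in [("tipL",S2(258,21)),("tipR",S2(182,13)),("backL",S2(205,152)),("backR",S2(122,146))]: print(n,onz('scene',a,135))
print(onz('top',(333,210.5),4),onz('scene',(313.5,232),4))
E
```

```text
flange [592.   291.11 113.17] 0.047338046775422526
dome [590.07 289.59 176.2 ] 0.5306928995447606
tipL [ 553.68 -248.61  133.13] 0.43671616671156244
tipR [ 539.4  -297.72  134.55] 0.016978043231631545
backL [ 671.54 -280.13  136.92] 0.09648721833002583
backR [ 656.27 -331.22  134.75] 0.2196589070120467
pad [563.03 -23.61  -2.09] 0.712511960005429
flange z113 [592.08 291.3 ] [591.83 291.06]
dome z181 [588.42 286.89] [595.33 288.29]
tipL [ 553.31 -249.59]
tipR [ 539.31 -297.58]
backL [ 672.08 -280.21]
backR [ 656.17 -330.5 ]
tipL [ 555.93 -247.32]
tipR [ 539.88 -297.68]
backL [ 669.69 -280.66]
backR [ 656.41 -331.6 ]
[561.57 -25.92] [568.85 -22.48]
```

The measured positions are:
- **Lamp:** about (591.5, 290.5), flange underside at 105.
- **Slot:** open tip mid-point (546.7, -273.2), direction (0.964, -0.266), so the seat is at about (599.7, -287.8, 135).
- **Pad:** about (564, -24).

I'll move above the lamp now.

Units first: shifts go in units of 50 mm and turns go in units of 0.1 rad. So -213 mm is -4.26, -48 mm is -0.96.

```bash
cat >>h.py <<'E'
def to(*P):
    o=env.get_obs();R=o["tcp_rot"];print("tool delta",R.T@(np.array(P)-o["position"]),"pos",o["position"],"z",R[:,2],"F",o["wrist_force"],"gap",o["finger_gap"],"q",o["qpos"],"t",o["t"])
E
```

Emit:
jog_arm --steps '[[1, [-0.86, -0.2, 0], [0, 0, 0]], [1, [-1.72, -0.4, 0], [0, 0, 0]], [1, [-2.58, -0.6, 0], [0, 0, 0]], [1, [-3.44, -0.78, 0], [0, 0, 0]], [1, [-4.26, -0.96, 0], [0, 0, 0]]]'

```text
t: 0.72
position: [417.1, 419.4, 303.5]
tcp_rot: [[-0.916, 0.4, -0.001], [0.4, 0.916, -0.001], [0.0, -0.001, -1.0]]
wrist_force: [0.8, 0.4, -0.5]
finger_gap: 1.007
grasp_force: 0.0
```

Emit:
jog_arm --steps '[[1, [-0.86, -0.2, 0], [0, 0, 0]], [1, [-1.72, -0.4, 0], [0, 0, 0]], [1, [-2.58, -0.6, 0], [0, 0, 0]], [1, [-3.44, -0.78, 0], [0, 0, 0]], [1, [-4.26, -0.98, 0], [0, 0, 0]]]'

```text
t: 1.35
position: [592.6, 289.3, 303.3]
tcp_rot: [[-0.916, 0.4, -0.001], [0.4, 0.916, -0.0], [0.001, -0.001, -1.0]]
wrist_force: [-0.8, 0.4, -0.2]
finger_gap: 0.997
grasp_force: 0.0
```

Emit:
jog_arm --steps '[[1, [0, 0, 0], [0, 0, 0]], [1, [0, 0, 0], [0, 0, 0]]]'

```text
t: 1.6
position: [591.0, 290.5, 303.3]
tcp_rot: [[-0.916, 0.401, -0.002], [0.401, 0.916, -0.0], [0.002, -0.001, -1.0]]
wrist_force: [0.1, -0.2, -0.4]
finger_gap: 1.0
grasp_force: 0.0
```

```bash
python3 -c "
from h import *
to(591.5,290.5,199)"
```

```text
tool delta [ -0.56   0.31 104.27] pos [591.05 290.46 303.27] z [-0. -0. -1.] F [ 0.14 -0.22 -0.37] gap 0.9999185754728124 q [ 0.35  0.44  1.37  0.    1.33 -0.81] t 1.6
```

Scaled: 103 mm is 2.06, 95 mm is 1.9.

Emit:
jog_arm --steps '[[1, [0, 0, 0.7], [0, 0, 0]], [1, [0, 0, 1.4], [0, 0, 0]], [1, [0, 0, 1.9], [0, 0, 0]], [1, [0, 0, 2.06], [0, 0, 0]], [1, [0, 0, 2.06], [0, 0, 0]]]'

```text
t: 2.22
position: [591.0, 291.1, 200.9]
tcp_rot: [[-0.917, 0.399, -0.001], [0.399, 0.917, -0.0], [0.001, -0.001, -1.0]]
wrist_force: [0.6, -0.3, 0.2]
finger_gap: 0.997
grasp_force: 0.0
```

```bash
python3 - <<'E'
from h import *
import cv2
s=env.grab_frame("scene")["color"][...,::-1];t=env.grab_frame("top")["color"][...,::-1]
R=lambda im,x,y:cv2.resize(im[y:y+100,x:x+100],(400,400),interpolation=cv2.INTER_CUBIC)
cv2.imwrite("pics/c2.png",np.hstack([R(t,190,130),R(s,375,130)]))
E
```

```text
(no output)
```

View pics/c2.png

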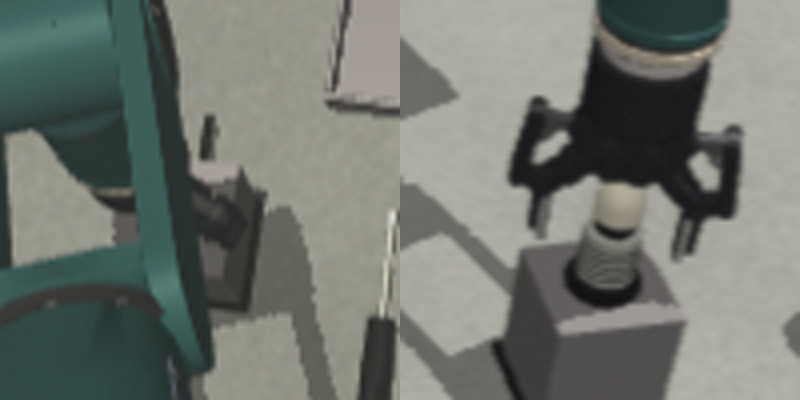

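In the picture the lamp (collar at about (608,255)) stands between the fingers (540,215) and (685,240), with the dome just under the palm. I'll close the gripper.

Emit:
jog_arm --steps '[[0.3, [0, 0, 0], [0, 0, 0]], [0.2, [0, 0, 0], [0, 0, 0]], [0, [0, 0, 0], [0, 0, 0]], [0, [0, 0, 0], [0, 0, 0]], [0, [0, 0, 0], [0, 0, 0]]]' --grip_force 60

```text
t: 2.95
position: [592.3, 290.8, 201.9]
tcp_rot: [[-0.916, 0.4, 0.002], [0.4, 0.916, 0.001], [-0.001, 0.002, -1.0]]
wrist_force: [-1.2, 2.5, 5.5]
finger_gap: 0.448
grasp_force: 60.0
```

Emit:
jog_arm --steps '[[0, [0, 0, 0], [0, 0, 0]], [0, [0, 0, 0], [0, 0, 0]], [0, [0, 0, -0.04], [0, 0, 0]], [0, [0, 0, -0.08], [0, 0, 0]], [0, [0, 0, -0.08], [0, 0, 0]]]' --grip_force 60

```text
t: 3.58
position: [591.9, 290.8, 204.7]
tcp_rot: [[-0.916, 0.4, 0.0], [0.4, 0.916, 0.001], [0.0, 0.001, -1.0]]
wrist_force: [3.0, 4.7, -3.3]
finger_gap: 0.45
grasp_force: 60.8
```

Scaled: -4 mm is -0.08, -6 mm is -0.12.

Emit:
jog_arm --steps '[[0, [0, 0, -0.04], [0, 0, 0]], [0, [0, 0, -0.08], [0, 0, 0]], [0, [0, 0, -0.12], [0, 0, 0]], [0, [0, 0, -0.12], [0, 0, 0]]]'

```text
t: 4.08
position: [591.7, 290.8, 210.1]
tcp_rot: [[-0.916, 0.4, -0.0], [0.4, 0.916, 0.001], [0.001, 0.0, -1.0]]
wrist_force: [3.5, 5.5, -9.2]
finger_gap: 0.45
grasp_force: 61.2
```

Emit:
jog_arm --steps '[[0, [0, 0, -0.06], [0, 0, 0]], [0, [0, 0, -0.12], [0, 0, 0]], [0, [0, 0, -0.18], [0, 0, 0]], [0, [0, 0, -0.24], [0, 0, 0]], [0, [0, 0, -0.24], [0, 0, 0]]]'

```text
t: 4.7
position: [592.2, 290.6, 223.3]
tcp_rot: [[-0.916, 0.4, 0.001], [0.4, 0.916, 0.001], [-0.001, 0.001, -1.0]]
wrist_force: [2.8, 3.9, -4.3]
finger_gap: 0.453
grasp_force: 61.7
```

Scaled: -100 mm is -2, -12 mm is -0.24.

Emit:
jog_arm --steps '[[0, [0, 0, -0.24], [0, 0, 0]], [0, [0, 0, -0.6], [0, 0, 0]], [0, [0, 0, -1], [0, 0, 0]], [0, [0, 0, -1.5], [0, 0, 0]], [0, [0, 0, -2], [0, 0, 0]]]'

```text
t: 5.32
position: [590.2, 289.2, 322.8]
tcp_rot: [[-0.916, 0.4, -0.004], [0.4, 0.916, -0.003], [0.003, -0.004, -1.0]]
wrist_force: [0.3, -0.4, -2.9]
finger_gap: 0.449
grasp_force: 62.0
```

Emit:
jog_arm --steps '[[0, [0, 0, -0.1], [0, 0, 0]], [0, [0, 0, -0.2], [0, 0, 0]], [0, [0, 0, -0.2], [0, 0, 0]]]'

```text
t: 5.7
position: [591.2, 290.0, 332.0]
tcp_rot: [[-0.916, 0.4, -0.002], [0.4, 0.916, -0.001], [0.001, -0.002, -1.0]]
wrist_force: [0.7, -0.1, -2.3]
finger_gap: 0.449
grasp_force: 62.1
```

```bash
python3 - <<'E'
from h import *
import cv2
to(564,-24,230)
s=env.grab_frame("scene")["color"][...,::-1]
cv2.imwrite("pics/c3.png",cv2.resize(s[100:250,350:550],(800,600),interpolation=cv2.INTER_CUBIC))
E
```

```text
tool delta [-100.93 -298.5   102.37] pos [591.19 290.05 331.99] z [-0. -0. -1.] F [ 0.7  -0.14 -2.34] gap 0.44870651557486807 q [ 0.35  0.42  1.34 -0.    1.38 -0.81] t 5.7
```

View pics/c3.png

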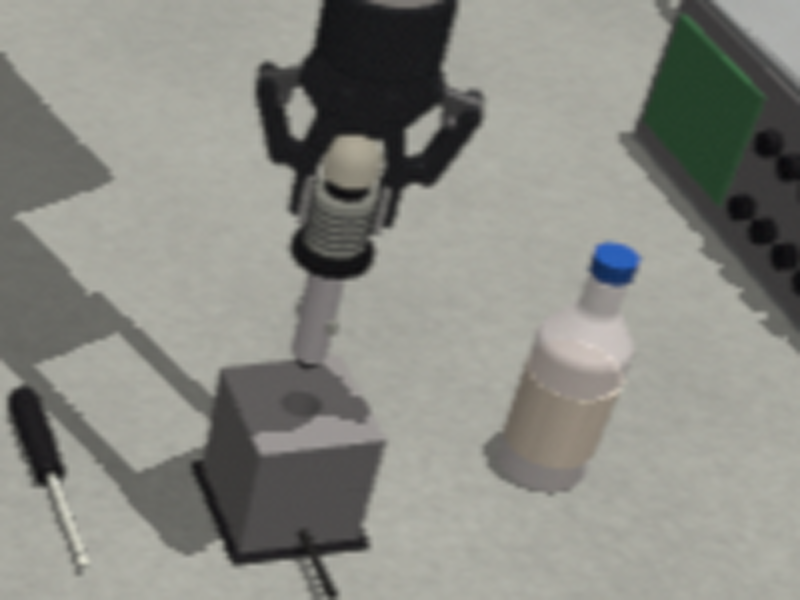

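The lamp is free of the dock, hanging upright with the tail at (310,358) clear of the bore at (302,403). Next is the move to the pad.

```bash
python3 -c "
from h import *
print([ (z,proj('scene',[591.2,290,z])) for z in (228,236,240,244)])"
```

```text
[(228, array([432.62, 165.5 ])), (236, array([433.17, 163.07])), (240, array([433.45, 161.84])), (244, array([433.74, 160.61]))]
```

Emit:
jog_arm --steps '[[0, [-0.28, -0.84, 0], [0, 0, 0]], [0, [-0.64, -1.92, 0], [0, 0, 0]], [0, [-1, -3, 0], [0, 0, 0]], [0, [-1.34, -4, 0], [0, 0, 0]], [0, [-1.68, -5, 0], [0, 0, 0]]]'

```text
t: 6.38
position: [567.9, 26.0, 332.1]
tcp_rot: [[-0.916, 0.4, -0.001], [0.4, 0.916, -0.0], [0.001, -0.001, -1.0]]
wrist_force: [0.0, 0.4, -2.1]
finger_gap: 0.451
grasp_force: 62.0
```

Emit:
jog_arm --steps '[[0, [-0.2, -0.6, 0.4], [0, 0, 0]], [0, [-0.34, -0.96, 1], [0, 0, 0]], [0, [-0.34, -0.96, 1.7], [0, 0, 0]], [0, [-0.34, -0.96, 2.14], [0, 0, 0]], [0, [-0.34, -0.96, 2.14], [0, 0, 0]]]'

```text
t: 7.0
position: [563.2, -23.0, 223.5]
tcp_rot: [[-0.916, 0.4, -0.006], [0.4, 0.916, 0.001], [0.006, -0.002, -1.0]]
wrist_force: [-0.4, 0.1, -3.1]
finger_gap: 0.448
grasp_force: 62.0
```

```bash
python3 -c "
from h import *
to(564,-24,200)"
```

```text
tool delta [-1.31 -0.56 23.53] pos [563.16 -22.98 223.53] z [-0.01  0.   -1.  ] F [-0.42  0.11 -3.1 ] gap 0.4479281239475855 q [-0.16  0.39  1.68 -0.    1.07 -1.32] t 7.0
```

Scaled: 29 mm is 0.58, 27 mm is 0.54.

Emit:
jog_arm --steps '[[0, [0, 0, 0.24], [0, 0, 0]], [0, [0, 0, 0.44], [0, 0, 0]], [0, [0, 0, 0.54], [0, 0, 0]], [0, [0, 0, 0.58], [0, 0, 0]], [0, [0, 0, 0.58], [0, 0, 0]]]'

```text
t: 7.62
position: [565.1, -23.1, 197.0]
tcp_rot: [[-0.916, 0.4, 0.0], [0.4, 0.916, -0.0], [-0.0, -0.0, -1.0]]
wrist_force: [-0.1, -0.3, -2.6]
finger_gap: 0.45
grasp_force: 62.0
```

Emit:
jog_arm --steps '[[0, [0, 0, 0.03], [0, 0, 0]], [0, [0, 0, 0.06], [0, 0, 0]], [0, [0, 0, 0.08], [0, 0, 0]], [0, [0, 0, 0.08], [0, 0, 0]]]'

```text
t: 8.12
position: [565.3, -23.2, 193.4]
tcp_rot: [[-0.916, 0.4, 0.001], [0.4, 0.916, -0.0], [-0.001, 0.0, -1.0]]
wrist_force: [-0.0, -0.4, 2.0]
finger_gap: 0.449
grasp_force: 62.2
```

Emit:
jog_arm --steps '[[0, [0, 0, 0.04], [0, 0, 0]], [0, [0, 0, 0.08], [0, 0, 0]], [0, [0, 0, 0.1], [0, 0, 0]], [0, [0, 0, 0.12], [0, 0, 0]], [0, [0, 0, 0.12], [0, 0, 0]]]'

```text
t: 8.75
position: [565.6, -23.3, 187.7]
tcp_rot: [[-0.916, 0.4, 0.001], [0.4, 0.916, -0.0], [-0.001, 0.0, -1.0]]
wrist_force: [-0.8, -0.1, 9.6]
finger_gap: 0.445
grasp_force: 63.4
```

Emit:
jog_arm --steps '[[0, [0, 0, 0.02], [0, 0, 0]], [0, [0, 0, 0.04], [0, 0, 0]], [0, [0, 0, 0.04], [0, 0, 0]], [0, [0, 0, 0.04], [0, 0, 0]]]'

```text
t: 9.25
position: [566.5, -23.5, 187.5]
tcp_rot: [[-0.916, 0.4, 0.004], [0.4, 0.916, -0.001], [-0.004, 0.001, -1.0]]
wrist_force: [-2.4, 0.4, 21.2]
finger_gap: 0.453
grasp_force: 64.8
```

Force rose from about 8 N during the stroke to 21 N with no more travel, so the button is bottomed. I'll lift now and go round to the open end of the fork.

Scaled: -10 mm is -0.2, -56 mm is -1.12.

Emit:
jog_arm --steps '[[0, [0, 0, -0.2], [0, 0, 0]], [0, [0, 0, -0.6], [0, 0, 0]], [0, [0, 0, -1], [0, 0, 0]], [0, [0, 0, -1.12], [0, 0, 0]], [0, [0, 0, -1.12], [0, 0, 0]]]'

```text
t: 9.88
position: [564.7, -23.0, 240.4]
tcp_rot: [[-0.916, 0.4, -0.001], [0.4, 0.916, 0.0], [0.001, -0.0, -1.0]]
wrist_force: [0.1, 0.0, -3.9]
finger_gap: 0.449
grasp_force: 62.1
```

```bash
python3 -c "
from h import *
to(492,-258,241.5);to(588.1,-284.6,241.5)"
```

```text
tool delta [ -27.41 -244.43   -1.04] pos [564.72 -23.03 240.43] z [-0.  0. -1.] F [ 0.1   0.02 -3.86] gap 0.44866745158215277 q [-0.16  0.37  1.66 -0.    1.11 -1.32] t 9.875
tool delta [-126.12 -230.34   -1.09] pos [564.72 -23.03 240.43] z [-0.  0. -1.] F [ 0.1   0.02 -3.86] gap 0.44866745158215277 q [-0.16  0.37  1.66 -0.    1.11 -1.32] t 9.875
```

Emit:
jog_arm --steps '[[0, [-0.1, -0.9, -0.02], [0, 0, 0]], [0, [-0.22, -1.9, -0.02], [0, 0, 0]], [0, [-0.32, -2.9, -0.02], [0, 0, 0]], [0, [-0.44, -3.9, -0.02], [0, 0, 0]], [0, [-0.54, -4.8, -0.02], [0, 0, 0]]]'

```text
t: 10.5
position: [492.4, -255.1, 240.6]
tcp_rot: [[-0.916, 0.401, -0.002], [0.401, 0.916, 0.001], [0.002, 0.0, -1.0]]
wrist_force: [0.7, -0.7, -2.8]
finger_gap: 0.447
grasp_force: 62.2
```

Emit:
jog_arm --steps '[[0, [0, -0.08, 0], [0, 0, 0]], [0, [0, -0.08, 0], [0, 0, 0]], [0, [0, -0.08, 0], [0, 0, 0]]]'

```text
t: 10.88
position: [492.0, -256.2, 241.4]
tcp_rot: [[-0.917, 0.399, -0.001], [0.399, 0.917, 0.001], [0.001, 0.001, -1.0]]
wrist_force: [0.1, 0.8, -3.2]
finger_gap: 0.451
grasp_force: 62.4
```

```bash
python3 - <<'E'
from h import *
import cv2
to(492,-258,241.5);to(588.1,-284.6,241.5)
s=env.grab_frame("scene")["color"][...,::-1];t=env.grab_frame("top")["color"][...,::-1]
R=lambda im,x,y:cv2.resize(im[y:y+150,x:x+100],(400,600),interpolation=cv2.INTER_CUBIC)
cv2.imwrite("pics/c4.png",np.hstack([R(t,375,120),R(s,165,120)]))
E
```

```text
tool delta [-0.67 -1.63 -0.15] pos [ 492.03 -256.24  241.35] z [-0.  0. -1.] F [ 0.08  0.81 -3.25] gap 0.451473618193037 q [-0.6   0.36  1.68  0.    1.1  -1.76] t 10.875
tool delta [-99.4   12.37  -0.27] pos [ 492.03 -256.24  241.35] z [-0.  0. -1.] F [ 0.08  0.81 -3.25] gap 0.451473618193037 q [-0.6   0.36  1.68  0.    1.1  -1.76] t 10.875
```

View pics/c4.png

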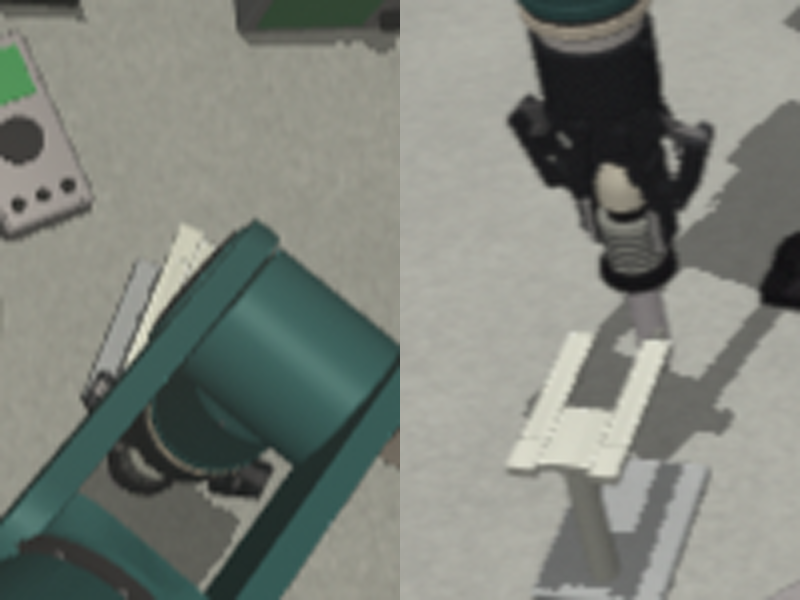

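Scaled: -1 mm is -0.02, -45 mm is -0.9.

Emit:
jog_arm --steps '[[0, [-0.1, -0.02, 0], [0, 0, 0]], [0, [-0.3, 0.01, 0], [0, 0, 0]], [0, [-0.5, 0.038, 0], [0, 0, 0]], [0, [-0.7, 0.066, 0], [0, 0, 0]], [0, [-0.9, 0.094, 0], [0, 0, 0]]]'

```text
t: 11.6
position: [536.0, -271.5, 241.8]
tcp_rot: [[-0.916, 0.4, -0.0], [0.4, 0.916, -0.0], [-0.0, -0.0, -1.0]]
wrist_force: [0.5, 0.5, -2.1]
finger_gap: 0.444
grasp_force: 62.4
```

Emit:
jog_arm --steps '[[0, [-0.24, 0.034, 0], [0, 0, 0]], [0, [-0.48, 0.068, 0], [0, 0, 0]], [0, [-0.72, 0.102, 0], [0, 0, 0]], [0, [-0.96, 0.136, 0], [0, 0, 0]], [0, [-1.08, 0.154, 0], [0, 0, 0]]]'

```text
t: 12.22
position: [588.7, -286.0, 241.9]
tcp_rot: [[-0.916, 0.4, 0.0], [0.4, 0.916, -0.0], [-0.0, -0.0, -1.0]]
wrist_force: [-0.1, -0.4, -2.2]
finger_gap: 0.449
grasp_force: 62.4
```

Emit:
jog_arm --steps '[[0, [0, 0, 0], [0, 0, 0]], [0, [0, 0, 0], [0, 0, 0]]]'

```text
t: 12.48
position: [587.3, -285.6, 241.8]
tcp_rot: [[-0.916, 0.4, -0.001], [0.4, 0.916, 0.0], [0.001, -0.0, -1.0]]
wrist_force: [-0.2, 0.8, -2.6]
finger_gap: 0.446
grasp_force: 62.4
```

```bash
python3 - <<'E'
from h import *
import cv2
to(588.1,-284.6,236)
print(proj('scene',[588,-284.6,149]),proj('scene',[588,-284.6,141]))
s=env.grab_frame("scene")["color"][...,::-1]
cv2.imwrite("pics/c5.png",cv2.resize(s[140:290,140:290],(600,600),interpolation=cv2.INTER_CUBIC))
E
```

```text
tool delta [-0.32  1.18  5.8 ] pos [ 587.34 -285.55  241.8 ] z [-0.  0. -1.] F [-0.17  0.83 -2.6 ] gap 0.44560140544606464 q [-0.56  0.49  1.46 -0.    1.2  -1.72] t 12.475
[213.88 210.96] [214.4  213.16]
```

View pics/c5.png

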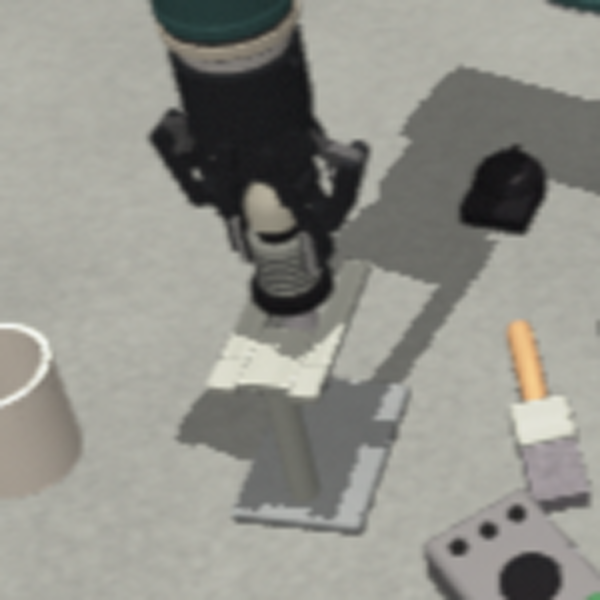

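The lamp is in the slot with its flange at (291,290), centred over the tines. I'll lower it until it lands.

Scaled: 9 mm is 0.18, 8 mm is 0.16.

Emit:
jog_arm --steps '[[0, [0, 0.02, 0.06], [0, 0, 0]], [0, [0, 0.02, 0.12], [0, 0, 0]], [0, [0, 0.02, 0.16], [0, 0, 0]], [0, [0, 0.02, 0.18], [0, 0, 0]], [0, [0, 0.02, 0.18], [0, 0, 0]]]'

```text
t: 13.15
position: [588.1, -284.9, 232.8]
tcp_rot: [[-0.916, 0.4, -0.0], [0.4, 0.916, 0.0], [0.0, -0.0, -1.0]]
wrist_force: [0.9, -0.5, -1.9]
finger_gap: 0.446
grasp_force: 62.4
```

Emit:
jog_arm --steps '[[0, [0, 0, 0.01], [0, 0, 0]], [0, [0, 0, 0.02], [0, 0, 0]], [0, [0, 0, 0.02], [0, 0, 0]]]'

```text
t: 13.52
position: [588.2, -284.9, 231.9]
tcp_rot: [[-0.916, 0.4, -0.0], [0.4, 0.916, -0.0], [-0.0, -0.0, -1.0]]
wrist_force: [0.2, 0.3, -2.0]
finger_gap: 0.45
grasp_force: 62.4
```

Scaled: 1.5 mm is 0.03, 1 mm is 0.02.

Emit:
jog_arm --steps '[[0, [0, 0, 0.01], [0, 0, 0]], [0, [0, 0, 0.02], [0, 0, 0]], [0, [0, 0, 0.03], [0, 0, 0]], [0, [0, 0, 0.03], [0, 0, 0]]]'

```text
t: 14.02
position: [588.2, -284.9, 231.8]
tcp_rot: [[-0.916, 0.4, 0.001], [0.4, 0.916, -0.001], [-0.001, -0.0, -1.0]]
wrist_force: [-3.3, 2.1, 8.4]
finger_gap: 0.447
grasp_force: 63.3
```

Emit:
jog_arm --steps '[[0, [0, 0, -0.02], [0, 0, 0]], [0, [0, 0, -0.02], [0, 0, 0]], [0.55, [0, 0, -0.02], [0, 0, 0]], [0.7, [0, 0, -0.02], [0, 0, 0]], [1, [0, 0, -0.02], [0, 0, 0]]]' --grip_force 20

```text
t: 14.65
position: [588.2, -284.9, 231.2]
tcp_rot: [[-0.916, 0.4, -0.0], [0.4, 0.916, -0.0], [-0.0, -0.0, -1.0]]
wrist_force: [-0.1, 0.6, -0.1]
finger_gap: 0.886
grasp_force: 0.0
```

Emit:
jog_arm --steps '[[1, [0, 0, 0], [0, 0, 0]], [1, [0, 0, 0], [0, 0, 0]], [1, [0, 0, -0.2], [0, 0, 0]], [1, [0, 0, -0.6], [0, 0, 0]], [1, [0, 0, -1.2], [0, 0, 0]]]'

```text
t: 15.28
position: [587.8, -284.6, 291.9]
tcp_rot: [[-0.916, 0.4, -0.001], [0.4, 0.916, 0.001], [0.001, 0.0, -1.0]]
wrist_force: [0.4, -0.1, -0.1]
finger_gap: 1.0
grasp_force: 0.0
```

Emit:
jog_arm --steps '[[1, [0, 0, -0.8], [0, 0, 0]], [1, [0, 0, -1.6], [0, 0, 0]], [1, [0.8, 0, -1.6], [0, 0, 0]], [1, [1.9, 0, -1.6], [0, 0, 0]], [1, [3, 0, -1.6], [0, 0, 0]]]'

```text
t: 15.9
position: [449.4, -224.2, 372.2]
tcp_rot: [[-0.916, 0.4, 0.001], [0.4, 0.916, -0.001], [-0.001, -0.0, -1.0]]
wrist_force: [0.9, -0.2, -0.0]
finger_gap: 1.0
grasp_force: 0.0
```

Emit:
jog_arm --steps '[[1, [1, 0, 0], [0, 0, 0]], [1, [2, 0, 0], [0, 0, 0]], [1, [2, 0, 0], [0, 0, 0]], [1, [2, 0, 0], [0, 0, 0]]]'

```text
t: 16.4
position: [359.8, -185.2, 372.4]
tcp_rot: [[-0.916, 0.4, 0.002], [0.4, 0.916, -0.002], [-0.003, -0.001, -1.0]]
wrist_force: [-0.2, 0.0, 1.3]
finger_gap: 0.998
grasp_force: 0.0
```

```bash
python3 - <<'E'
from h import *
import cv2
s=env.grab_frame("scene")["color"][...,::-1];t=env.grab_frame("top")["color"][...,::-1]
R=lambda im,x,y:cv2.resize(im[y:y+100,x:x+100],(400,400),interpolation=cv2.INTER_CUBIC)
cv2.imwrite("pics/c6.png",np.hstack([R(t,375,150),R(s,165,170)]))
E
```

```text
(no output)
```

View pics/c6.png

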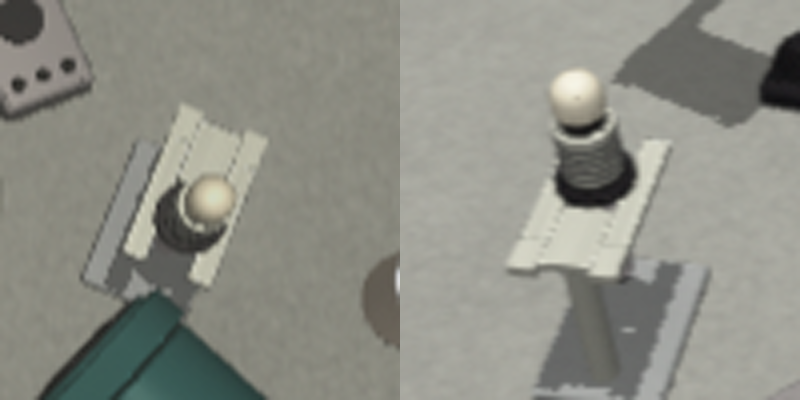

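```bash
python3 - <<'E'
from h import *
a=np.array(q(375,150,190,215));b=np.array(q(165,170,196,176))
P,e=tri(a,b);d=P[:2]-[599.7,-287.8];print(P,e,"along",d@[.964,-.266],"lat",d@[.266,.964],env.sign_off())
E
```

```text
the job is handed in; nothing more can be done
[ 588.63 -286.13  140.12] 0.2605441553248511 along -11.118943647976028 lat -1.338466698318346 None
```

I unlocked the work light, drew it out of the dock, pressed its tail button fully on the pad and left it hanging upright in the fork, measured about 11 mm short of the seat and 1 mm off the slot's centre line; the job is handed in, and I was shown no verdict.

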